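# Top up the balm-tin holder to its line

### The job

The round teal holder on the dresser already has one gold balm tin in it. Stack more of the gold tins flat on top of it inside the holder, until the top of the stack is level with the white line, and let go; leave the gold tin that is left over lying flat on the dresser.

Things in the scene. Friction and masses are not known exactly. Their poses are not given: they have to be found in the camera images.
- holder: fixed teal tube on a round foot (104 mm wide, 6 mm thick = tube floor). Inside 72, outside 80 mm wide, rim 62 mm above dresser. Full-height slots 44 mm wide on its +y and -y sides let fingers closing along its y lower a tin inside and open. White line 54 mm above dresser; one gold tin inside, its top at 22 mm. Origin: tube axis at dresser level, z up
- tin_a: loose flat round gold tin, 54 mm wide, 16 mm thick, about 60 g, lying flat on the dresser with at least 40 mm free around it; origin at the centre of its underside, z up. tin_a, tin_b and tin_c are alike: use any. Wrong ones nearby: a thicker blue and a thinner rose tin, as wide
- tin_b: loose flat round gold tin, 54 mm wide, 16 mm thick, about 60 g, lying flat on the dresser with at least 40 mm free around it; origin at the centre of its underside, z up. tin_a, tin_b and tin_c are alike: use any. Wrong ones nearby: a thicker blue and a thinner rose tin, as wide
- tin_c: loose flat round gold tin, 54 mm wide, 16 mm thick, about 60 g, lying flat on the dresser with at least 40 mm free around it; origin at the centre of its underside, z up. tin_a, tin_b and tin_c are alike: use any. Wrong ones nearby: a thicker blue and a thinner rose tin, as wide

How it is judged:
By the outcome, as a careful person would: the job done as asked, in the order asked, and still so for the second after the job is handed in, with the robot touching nothing.
It also fails if it takes over 56 s, if anything falls off the work surface, if the arm or the gripper's body presses on something with over 40 N, if the wrist force passes 120 N, or if a joint passes its speed limit or range.

### The arm

A 6-joint arm with a two-finger parallel gripper is mounted at the origin on the work surface. World frame = base frame: x ahead of the robot, y to its left, z up, the work surface at z = 0. Lengths are in m, angles in rad, forces in N, time in s.
With the tool pointing down it reaches from about 0.375 to 0.9 m from the base axis. Payload 3.1 kg.
Tool frame: the origin (TCP) lies at the very end of the fingers, on their centre line; the grasp point (between the pads) lies hold_point_z behind it (hold_point_z is the distance from the TCP to the grasp point, in m); z points along the fingers, x is the direction in which the jaws open and shut, and the axes are right-handed (so a half turn about z gives the same grasp; the last joint's range is limited). The gripper opens to 87 mm and grips with 3 to 60 N. Pads are 19 mm wide; open, the fingers measure 117 mm over their backs; the gripper's body (75 mm by 190 mm) begins 51 mm behind the grasp point.
Start: joints at [1.03, 0.527, 1.433, -0, 1.181, -0.178], TCP at [0.221, 0.585, 0.223] pointing down, gripper open.
Joint ranges: [-3.08, 3.08], [-0.75, 2.2], [0.22, 2.44], [-1.43, 4.57], [0, 2.65], [-2.85, 2.85]. Speed limits (rad/s): [2.79, 2.79, 3.14, 3.14, 3.14, 3.14].

### API

Orientations are given as a rotation vector (axis times angle).
In Python, from cell import * gives the robot as it stands. The module is installed in compiled form; this text tells all that it offers.
- The arm moves only by the tool step_arm, never from a script. Its argument "targets" is a list of rows, each an object with "travel": the shift along the tool's x, y, z normalised to -1 to 1, where 1 is 15 cm, a list of three; "rot": the turn, a rotation vector about the tool's x, y, z normalised to -1 to 1, where 1 is 360 degrees, a list of three; "grip": the opening, from 0 (shut) to 1 (fully open). In form: [{"travel": [tx, ty, tz], "rot": [wx, wy, wz], "grip": grip}, ...]. A call has 1 to 5 rows; each row is the pose to reach, as a shift and turn from the pose commanded when the call began, along the tool's axes at that moment, turning the shorter way round; what a row does not reach only later rows make up. A row lasts 1/8 s, in which the tool goes at most 62.5 mm and 10.7 degrees, less where a joint would pass 70% of its speed; a pose out of reach is approached as far as the arm can. A call with a number of a shift or a turn outside -1 to 1 is refused whole. A call with a gripper value outside its range is refused whole. The fingers move at their own pace and stop on an object; the grip force is fixed at half the most. Time passes only in rows, so rows that repeat a pose let the fingers close. It gives the time, the measured TCP pose, the force and the opening at its end, in the units of the state.
- read_state(): the state, without advancing time (a new reading comes with each control period).
- get_image(name): name is "scene" or "top"; returns (picture, depth): 384x512x3 uint8, red, green, blue; 384x512 float32, m along the optical axis (not along the pixel's ray), 0 where there is no reading.
- camera_params(name): a dict with "K" (3x3 intrinsics, pixels), "view" (4x4, takes a point from world to camera coordinates). Camera axes: x right, y down, z forward; pixel columns grow to the right and rows downward; lengths in m; the calibration is good to about 2 mm. A picture is of the moment at which its call begins. camera_params takes no time and is no camera call.
- close_job(): hands the job in, once; it reports no verdict.
The state is a dict: "time_s": time; "q": joint angles; "qvel": joint speeds; "joint_torque": joint torques, N m; "ee_pos": TCP position; "eef_rot": TCP orientation; "ft_force": force on the tool from outside, world axes, zero at the start; "moment": the same for the moment, N m; "gripper_width": finger opening in m.
Only numpy, scipy, OpenCV 4.12 (cv2) and the standard library are available. Lean on these libraries where they do the work, as an engineer would, in place of code of your own. Each camera call takes 0.05 s, during which the arm holds its last target.

## Working session

There is one attempt and no reset: what is moved stays moved. The work goes in short steps, Python scripts to look and compute and a tool call to move; the robot and the scene stay as the last step left them, time stands still between calls to the robot, and variables do not carry over. Pictures are saved under pics/ and viewed, and the job is handed in when it is done.

Besides the shell and the picture viewer there is one more tool, called after ">>>" by a JSON object that holds its "method" and its "body". step_arm: Moves the arm, as the interface text tells. Scaled input: -1 to 1 covers 15 cm each way for a shift and 360 degrees each way for a turn. Its arguments: {"type":"object","properties":{"targets":{"type":"array"}},"required":["targets"]}

```bash
mkdir -p pics; python3 - <<'E'
from cell import *
import numpy as np, cv2
s=read_state()
for k in s: print(k,np.round(s[k],4) if not isinstance(s[k],dict) else s[k])
try: print("hold", hold_point_z)
except Exception as e: print(e)
for n in("scene","top"):
    im,d=get_image(n); p=camera_params(n); print(n,np.round(p["K"],1).tolist(),np.round(p["view"],4).tolist())
    cv2.imwrite(f"pics/{n}0.png",im[:,:,::-1]); np.savez(f"{n}0.npz",im=im,d=d,K=p["K"],V=p["view"])
E
```

```text
time_s 0.0
q [ 1.0305  0.5285  1.4339 -0.      1.1814 -0.1785]
qvel [ 0.001  -0.0011  0.001  -0.0021  0.0003 -0.0006]
joint_torque [-4.00000e-04 -4.40039e+01 -1.76597e+01  6.34000e-02  5.82000e-02
 -2.00000e-04]
ee_pos [0.2208 0.5839 0.2216]
eef_rot [ 2.5841  1.785  -0.0032]
ft_force [-0.2155  0.043   0.1758]
moment [ 0.0146 -0.0121  0.0172]
gripper_width 0.0868
hold 0.0187
scene [[443.6, 0.0, 253.7], [0.0, 443.6, 195.4], [0.0, 0.0, 1.0]] [[-0.3641, 0.9314, 0.0058, 0.2053], [0.7898, 0.312, -0.5282, -0.4263], [-0.4937, -0.1877, -0.8491, 1.4626], [0.0, 0.0, 0.0, 1.0]]
top [[409.6, 0.0, 254.5], [0.0, 409.6, 195.7], [0.0, 0.0, 1.0]] [[0.0096, -0.9999, -0.0087, 0.0003], [-0.998, -0.0091, -0.062, 0.54], [0.0619, 0.0093, -0.998, 0.8868], [0.0, 0.0, 0.0, 1.0]]
```

View pics/scene0.png

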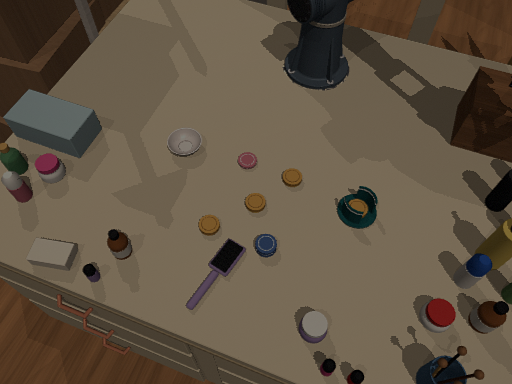

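View pics/top0.png

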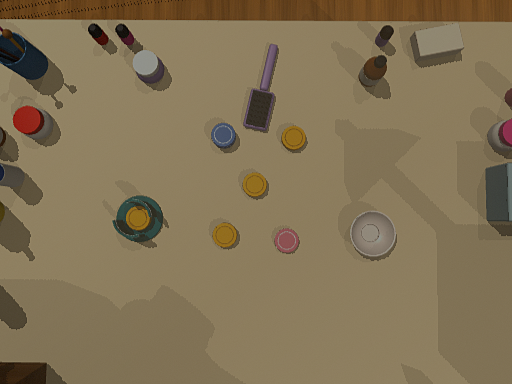

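The scene view shows gold tins at about (209,225), (255,202) and (291,177), with the holder at (357,208). The top view shows the gold tins at (294,138), (255,184) and (226,235), and the holder at (138,218). The blue tin is at (223,135) and the rose one at (287,240). Next I'll measure them.

```bash
cat > h.py <<'E'
import numpy as np, cv2
def load(n,t=0):
    z=np.load(f"{n}{t}.npz"); return z["im"],z["d"],z["K"],z["V"]
def cloud(d,K,V):
    v,u=np.mgrid[:d.shape[0],:d.shape[1]]
    P=np.stack([(u-K[0,2])/K[0,0]*d,(v-K[1,2])/K[1,1]*d,d],-1)
    return (P-V[:3,3])@V[:3,:3]
def proj(p,K,V):
    c=V[:3,:3]@p+V[:3,3]; return (K@c)[:2]/c[2]
def tri(obs): # [(uv,K,V)]
    A=[]
    Ps=[K@V[:3] for _,K,V in obs]
    X=cv2.triangulatePoints(Ps[0],Ps[1],np.array(obs[0][0],float).reshape(2,1),np.array(obs[1][0],float).reshape(2,1))
    return (X[:3]/X[3]).ravel()
def blobs(im,lo,hi,mn=80):
    h=cv2.cvtColor(im,cv2.COLOR_RGB2HSV); m=cv2.inRange(h,lo,hi)
    m=cv2.morphologyEx(m,cv2.MORPH_CLOSE,np.ones((5,5)))
    n,l,s,c=cv2.connectedComponentsWithStats(m)
    return [(c[i],s[i,4],l==i) for i in range(1,n) if s[i,4]>mn]
E
python3 - <<'E'
from h import *
for n in("top","scene"):
    im,d,K,V=load(n); C=cloud(d,K,V)
    h=cv2.cvtColor(im,cv2.COLOR_RGB2HSV)
    print(n,h[184,255] if n=="top" else h[202,255], "table z",np.round(np.median(C[250:300,250:300,2]),4))
    for c,a,m in blobs(im,(12,150,90),(28,255,255)):
        P=C[m&(d>0)]; zt=np.percentile(P[:,2],80)
        T=P[P[:,2]>zt-.004]
        print(np.round(c,1),a,"z80",np.round(zt,4),"bbox mid",np.round((T.min(0)+T.max(0))/2,4),"ext",np.round(np.ptp(T,0),3),"mean",np.round(T.mean(0),4))
    # teal holder
    for c,a,m in blobs(im,(80,100,20),(98,255,255),200):
        P=C[m&(d>0)]; print("teal",np.round(c,1),a,np.round((P.min(0)+P.max(0))/2,4),np.round(np.ptp(P,0),3),np.round(P[:,2].max(),4))
    u,v=(138,218) if n=="top" else (357,208)
    cv2.imwrite(f"pics/hold_{n}.png",cv2.resize(im[v-40:v+40,u-40:u+40,::-1],(560,560),interpolation=cv2.INTER_CUBIC))
E
```

```text
top [ 21 201 146] table z -0.0002
[261.    9.6] 10323 z80 -0.7477 bbox mid [ 1.371   0.0223 -0.7436] ext [0.094 2.148 0.016] mean [ 1.3699 -0.0151 -0.7483]
[293.3 137.3] 448 z80 0.017 bbox mid [ 0.6711 -0.0802  0.0169] ext [0.052 0.052 0.008] mean [ 0.6714 -0.0796  0.0159]
[254.3 184.4] 458 z80 0.0172 bbox mid [0.5661 0.0057 0.0166] ext [0.049 0.051 0.007] mean [0.5659 0.0061 0.016 ]
[137.3 217.9] 442 z80 0.023 bbox mid [0.4896 0.2618 0.0222] ext [0.05  0.051 0.006] mean [0.489  0.2622 0.0219]
[224.4 234.7] 466 z80 0.017 bbox mid [0.4541 0.0705 0.0167] ext [0.051 0.051 0.007] mean [0.4541 0.0708 0.0159]
scene [ 17 174 119] table z -0.0004
[368.4   6.9] 188 z80 -0.7457 bbox mid [-1.4868 -0.0255 -0.7408] ext [0.181 0.14  0.018] mean [-1.4733 -0.0086 -0.7447]
[444.4  18.7] 195 z80 -0.7471 bbox mid [-1.5486  0.4529 -0.7447] ext [0.283 0.066 0.012] mean [-1.5364  0.4615 -0.7466]
[291.9 176.2] 240 z80 0.0167 bbox mid [0.456  0.0697 0.0164] ext [0.051 0.052 0.007] mean [0.4566 0.0698 0.0156]
[255.  201.5] 274 z80 0.0173 bbox mid [0.567  0.0047 0.0168] ext [0.051 0.05  0.007] mean [0.5678 0.0046 0.0161]
[358.8 205.4] 179 z80 0.0229 bbox mid [0.4856 0.2611 0.0241] ext [0.042 0.05  0.01 ] mean [0.4835 0.2623 0.0218]
[208.5 223.6] 292 z80 0.0175 bbox mid [ 0.6732 -0.0818  0.0174] ext [0.051 0.05  0.008] mean [ 0.674  -0.081   0.0163]
[507.1 230.4] 102 z80 0.1501 bbox mid [0.5073 0.5775 0.15  ] ext [0.043 0.02  0.007] mean [0.5088 0.5765 0.149 ]
[  5.6 296.3] 208 z80 -0.7464 bbox mid [ 0.9384 -0.9416 -0.7438] ext [0.099 0.058 0.013] mean [ 0.9338 -0.9389 -0.7466]
[ 10.2 319.2] 399 z80 -0.7465 bbox mid [ 1.0029 -0.8628 -0.7438] ext [0.171 0.052 0.013] mean [ 1.0037 -0.8624 -0.7469]
[ 51.3 355.5] 87 z80 -0.7475 bbox mid [ 1.0637 -0.6294 -0.7474] ext [0.062 0.023 0.008] mean [ 1.0618 -0.6306 -0.7483]
teal [356.4 209.9] 872 [0.4908 0.2614 0.032 ] [0.1   0.101 0.066] 0.0651
```

```bash
python3 - <<'E'
import cv2,numpy as np
cv2.imwrite("pics/hold_both.png",np.hstack([cv2.imread("pics/hold_top.png"),cv2.imread("pics/hold_scene.png")])[:, :][::1,::1]) 
im=cv2.imread("pics/hold_both.png"); cv2.imwrite("pics/hold_both.png",cv2.resize(im,(800,400)))
E
```

```text
(no output)
```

View pics/hold_both.png

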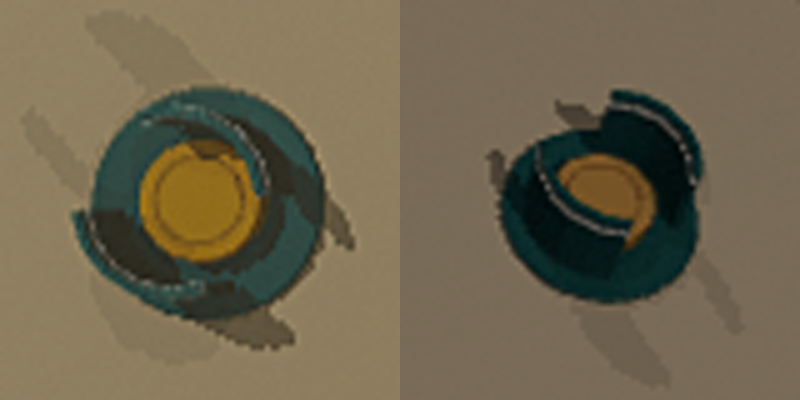

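The crops show two opposing wall arcs with slots on a diagonal axis, and one tin already inside. Next I'll fit the holder's axis and yaw from the wall points.

```bash
python3 - <<'E'
from h import *
from scipy.optimize import least_squares
A=[]
for n in("top","scene"):
    im,d,K,V=load(n); C=cloud(d,K,V)
    m=(np.hypot(C[...,0]-.49,C[...,1]-.2615)<.06)&(d>0)
    P=C[m]
    foot=P[(P[:,2]>.003)&(P[:,2]<.010)]
    W=P[(P[:,2]>.052)&(P[:,2]<.07)]
    f=lambda p:np.hypot(W[:,0]-p[0],W[:,1]-p[1])-.038
    r=least_squares(f,[.49,.2615],loss='soft_l1',f_scale=.001)
    rf=np.hypot(foot[:,0]-.49,foot[:,1]-.2615)
    print(n,len(W),np.round(r.x,4),"rms",np.sqrt((r.fun**2).mean()),"zmax",P[:,2].max(), "foot bbox", (foot.min(0)+foot.max(0))/2,np.ptp(foot,axis=0))
    a=np.degrees(np.arctan2(W[:,1]-r.x[1],W[:,0]-r.x[0])); a=np.sort(a%360)
    g=np.diff(np.r_[a,a[0]+360]); i=np.argsort(-g)[:3]
    print("gaps",[(round(a[k],1),round(g[k],1)) for k in i])
    A.append(a)
E
```

```text
top 209 [0.4884 0.2619] rms 0.0015476644521502595 zmax 0.06516953256136014 foot bbox [0.48979589 0.26459269 0.00644152] [0.10938724 0.10651462 0.006874  ]
gaps [(np.float64(200.5), np.float64(75.8)), (np.float64(23.1), np.float64(71.1)), (np.float64(192.7), np.float64(3.6))]
scene 180 [0.4903 0.2609] rms 0.0019163881425944462 zmax 0.06507188148963439 foot bbox [0.49238295 0.26305435 0.00648823] [0.09953601 0.11440852 0.00696262]
gaps [(np.float64(21.6), np.float64(74.0)), (np.float64(200.8), np.float64(73.1)), (np.float64(99.7), np.float64(4.2))]
```

```bash
cat > go.py <<'E'
import sys,numpy as np
from cell import *
from scipy.spatial.transform import Rotation as R
s=read_state(); p=np.array(s["ee_pos"]); Rm=R.from_rotvec(s["eef_rot"])
x,y,z=map(float,sys.argv[1:4]); yaw=np.radians(58.3)
T=R.from_matrix(np.array([[np.cos(yaw),np.sin(yaw),0],[np.sin(yaw),-np.cos(yaw),0],[0,0,-1.]]).T.T)
t=Rm.inv().apply(np.array([x,y,z])-p)/.15; w=(Rm.inv()*T).as_rotvec()/(2*np.pi)
print("t",round(s["time_s"],2),"p",p.round(4),"need travel",t.round(4),"rot",w.round(4),"F",np.round(s["ft_force"],1),"w",round(s["gripper_width"],4))
E
python3 go.py 0.4553 0.070 0.12
```

```text
t 0.1 p [0.2208 0.584  0.2217] need travel [-2.65    2.6749  0.6822] rot [-0.      0.0003  0.0305] F [-0.5  0.3  0.2] w 0.0871
```

>>> {"method": "step_arm", "body": {"targets": [{"travel":[-0.22,0.22,0],"rot":[0,0,0.015],"grip":1},{"travel":[-0.44,0.44,0],"rot":[0,0,0.03],"grip":1},{"travel":[-0.66,0.66,0],"rot":[0,0,0.0305],"grip":1},{"travel":[-0.88,0.88,0],"rot":[0,0,0.0305],"grip":1},{"travel":[-0.88,0.88,0],"rot":[0,0,0.0305],"grip":1}]}}

```text
time_s: 0.72
ee_pos: [0.2984, 0.4117, 0.2222]
eef_rot: [2.746, 1.524, -0.003]
ft_force: [0.0, 0.3, 1.4]
gripper_width: 0.087
```

```bash
python3 go.py 0.4553 0.070 0.12
```

```text
t 0.72 p [0.2984 0.4117 0.2222] need travel [-1.3783  2.093   0.6843] rot [-0.      0.0004 -0.0007] F [0.  0.3 1.4] w 0.087
```

>>> {"method": "step_arm", "body": {"targets": [{"travel":[-0.2,0.3,0],"rot":[0,0,0],"grip":1},{"travel":[-0.4,0.6,0],"rot":[0,0,0],"grip":1},{"travel":[-0.6,0.9,0],"rot":[0,0,0],"grip":1},{"travel":[-0.66,1,0],"rot":[0,0,0],"grip":1}]}}

```text
time_s: 1.23
ee_pos: [0.3745, 0.2499, 0.2225]
eef_rot: [2.746, 1.527, 0.0]
ft_force: [-0.7, 0.3, 0.1]
gripper_width: 0.0872
```

```bash
python3 go.py 0.4553 0.070 0.12
```

```text
t 1.23 p [0.3745 0.2499 0.2225] need travel [-0.7347  1.0906  0.6835] rot [ 0.     -0.     -0.0004] F [-0.7  0.3  0.1] w 0.0872
```

>>> {"method": "step_arm", "body": {"targets": [{"travel":[-0.2,0.3,0.1],"rot":[0,0,0],"grip":1},{"travel":[-0.4,0.6,0.25],"rot":[0,0,0],"grip":1},{"travel":[-0.6,0.85,0.45],"rot":[0,0,0],"grip":1},{"travel":[-0.73,1,0.65],"rot":[0,0,0],"grip":1},{"travel":[-0.73,1,0.68],"rot":[0,0,0],"grip":1}]}}

```text
time_s: 1.85
ee_pos: [0.4437, 0.0784, 0.1188]
eef_rot: [-2.745, -1.525, 0.004]
ft_force: [-0.2, 0.3, -0.0]
gripper_width: 0.0873
```

```bash
python3 go.py 0.4553 0.070 0.03
```

```text
t 1.85 p [0.4437 0.0784 0.1188] need travel [-0.0058  0.0966  0.5921] rot [-0.0004  0.0002 -0.0006] F [-0.2  0.3 -0. ] w 0.0873
```

>>> {"method": "step_arm", "body": {"targets": [{"travel":[-0.006,0.096,0.1],"rot":[0,0,0],"grip":1},{"travel":[-0.006,0.096,0.3],"rot":[0,0,0],"grip":1},{"travel":[-0.006,0.096,0.5],"rot":[0,0,0],"grip":1},{"travel":[-0.006,0.096,0.5],"rot":[0,0,0],"grip":1}]}}

```text
time_s: 2.35
ee_pos: [0.4541, 0.0724, 0.0446]
eef_rot: [-2.741, -1.531, 0.005]
ft_force: [0.4, 0.2, -0.1]
gripper_width: 0.0873
```

```bash
python3 go.py 0.4553 0.070 0.0025; cat > snap.py <<'E'
import sys
from cell import *
from h import *
t=sys.argv[1]
for n in("scene","top"):
    im,d=get_image(n); p=camera_params(n)
    cv2.imwrite(f"pics/{n}{t}.png",im[:,:,::-1]); np.savez(f"{n}{t}.npz",im=im,d=d,K=p["K"],V=p["view"])
x,y,z=map(float,sys.argv[2:5]); o=[]
for n in("scene","top"):
    im,d,K,V=load(n,t); u,v=proj(np.array([x,y,z]),K,V).astype(int); o.append(cv2.resize(im[max(v-50,0):v+50,max(u-50,0):u+50,::-1],(400,400),interpolation=cv2.INTER_CUBIC))
cv2.imwrite(f"pics/crop{t}.png",np.hstack(o))
E
python3 snap.py 1 .4553 .07 .016
```

```text
t 2.35 p [0.4541 0.0724 0.0446] need travel [-0.0093  0.0163  0.2805] rot [-0.0006  0.0002  0.0002] F [ 0.4  0.2 -0.1] w 0.0873
```

View pics/crop1.png

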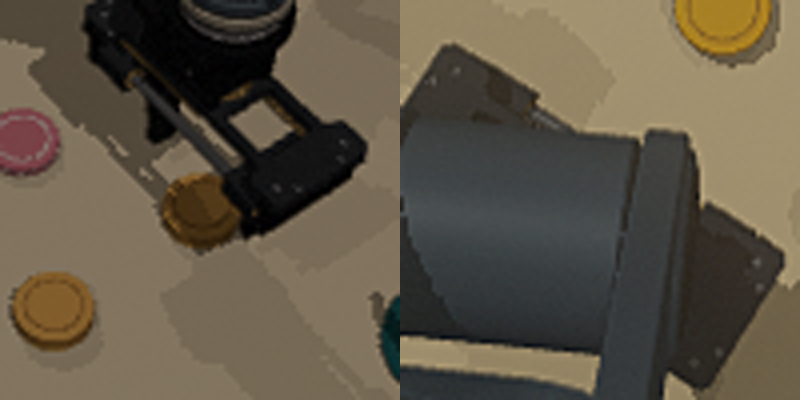

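The scene crop shows the tin (about 200,210) between the open fingers. The arm hides it in the top view. Descending.

>>> {"method": "step_arm", "body": {"targets": [{"travel":[-0.009,0.016,0.1],"rot":[0,0,0],"grip":1},{"travel":[-0.009,0.016,0.2],"rot":[0,0,0],"grip":1},{"travel":[-0.009,0.016,0.26],"rot":[0,0,0],"grip":1},{"travel":[-0.009,0.016,0.27],"rot":[0,0,0],"grip":1},{"travel":[-0.009,0.016,0.27],"rot":[0,0,0],"grip":1}]}}

```text
time_s: 3.08
ee_pos: [0.4565, 0.0685, 0.0049]
eef_rot: [-2.744, -1.53, 0.001]
ft_force: [0.2, 0.6, 0.0]
gripper_width: 0.0869
```

```bash
python3 go.py 0.4553 0.070 0.003
```

```text
t 3.08 p [0.4565 0.0685 0.0049] need travel [ 0.0042 -0.012   0.0125] rot [-0.0001  0.     -0.    ] F [0.2 0.6 0. ] w 0.0869
```

>>> {"method": "step_arm", "body": {"targets": [{"travel":[0.004,-0.012,0.012],"rot":[0,0,0],"grip":1},{"travel":[0.004,-0.012,0.012],"rot":[0,0,0],"grip":0},{"travel":[0.004,-0.012,0.012],"rot":[0,0,0],"grip":0},{"travel":[0.004,-0.012,0.012],"rot":[0,0,0],"grip":0},{"travel":[0.004,-0.012,0.012],"rot":[0,0,0],"grip":0}]}}

```text
time_s: 3.7
ee_pos: [0.4555, 0.07, 0.0033]
eef_rot: [2.744, 1.53, 0.0]
ft_force: [0.0, -0.3, 0.4]
gripper_width: 0.0547
```

>>> {"method": "step_arm", "body": {"targets": [{"travel":[0,0,0],"rot":[0,0,0],"grip":0},{"travel":[0,0,0],"rot":[0,0,0],"grip":0}]}}

```text
time_s: 3.95
ee_pos: [0.4555, 0.07, 0.0033]
eef_rot: [2.744, 1.53, 0.0]
ft_force: [0.2, 0.5, 0.7]
gripper_width: 0.0532
```

```bash
python3 go.py 0.4553 0.070 0.003
```

```text
t 3.95 p [0.4555 0.07   0.0033] need travel [-0.0007 -0.0011  0.0021] rot [ 0. -0. -0.] F [0.2 0.5 0.7] w 0.0532
```

Gripped at 53–54 mm. Lift the tin to about z = 0.10.

>>> {"method": "step_arm", "body": {"targets": [{"travel":[0,0,-0.1],"rot":[0,0,0],"grip":0},{"travel":[0,0,-0.3],"rot":[0,0,0],"grip":0},{"travel":[0,0,-0.5],"rot":[0,0,0],"grip":0},{"travel":[0,0,-0.7],"rot":[0,0,0],"grip":0},{"travel":[0,0,-0.7],"rot":[0,0,0],"grip":0}]}}

```text
time_s: 4.58
ee_pos: [0.4569, 0.07, 0.1108]
eef_rot: [2.741, 1.529, 0.007]
ft_force: [0.0, 0.1, -0.6]
gripper_width: 0.0532
```

```bash
python3 go.py 0.4893 0.2614 0.11;python3 snap.py 2 .455 .07 .11
```

```text
t 4.58 p [0.4569 0.07   0.1108] need travel [ 1.1994 -0.4866  0.0058] rot [ 0.0008 -0.0004  0.    ] F [ 0.   0.1 -0.6] w 0.0532
```

View pics/crop2.png

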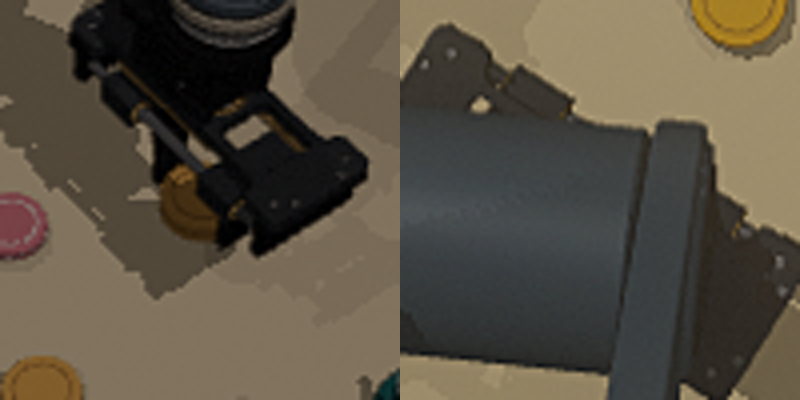

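The tin is held flat between the fingers in the scene crop at (195,205). Carrying it over the holder.

>>> {"method": "step_arm", "body": {"targets": [{"travel":[0.25,-0.1,0],"rot":[0,0,0],"grip":0},{"travel":[0.5,-0.2,0],"rot":[0,0,0],"grip":0},{"travel":[0.75,-0.3,0],"rot":[0,0,0],"grip":0},{"travel":[1,-0.4,0],"rot":[0,0,0],"grip":0},{"travel":[1,-0.48,0],"rot":[0,0,0],"grip":0}]}}

```text
time_s: 5.3
ee_pos: [0.4734, 0.2374, 0.1071]
eef_rot: [-2.742, -1.534, -0.0]
ft_force: [0.6, -0.5, -0.6]
gripper_width: 0.0535
```

```bash
python3 go.py 0.4893 0.2614 0.095
```

```text
t 5.3 p [0.4734 0.2374 0.1071] need travel [0.1917 0.0069 0.0804] rot [-0.     -0.      0.0004] F [ 0.6 -0.5 -0.6] w 0.0535
```

>>> {"method": "step_arm", "body": {"targets": [{"travel":[0.1,0.003,0],"rot":[0,0,0],"grip":0},{"travel":[0.19,0.007,0.05],"rot":[0,0,0],"grip":0},{"travel":[0.19,0.007,0.08],"rot":[0,0,0],"grip":0},{"travel":[0.19,0.007,0.08],"rot":[0,0,0],"grip":0},{"travel":[0.19,0.007,0.08],"rot":[0,0,0],"grip":0}]}}

```text
time_s: 5.92
ee_pos: [0.4887, 0.2586, 0.0961]
eef_rot: [-2.744, -1.529, 0.001]
ft_force: [-0.5, 0.1, 0.8]
gripper_width: 0.0528
```

```bash
python3 go.py 0.4893 0.2614 0.0265; python3 snap.py 3 .4893 .2614 .09
```

```text
t 5.92 p [0.4887 0.2586 0.0961] need travel [ 0.0185 -0.0063  0.4642] rot [-0.0001  0.0001 -0.0001] F [-0.5  0.1  0.8] w 0.0528
```

View pics/crop3.png

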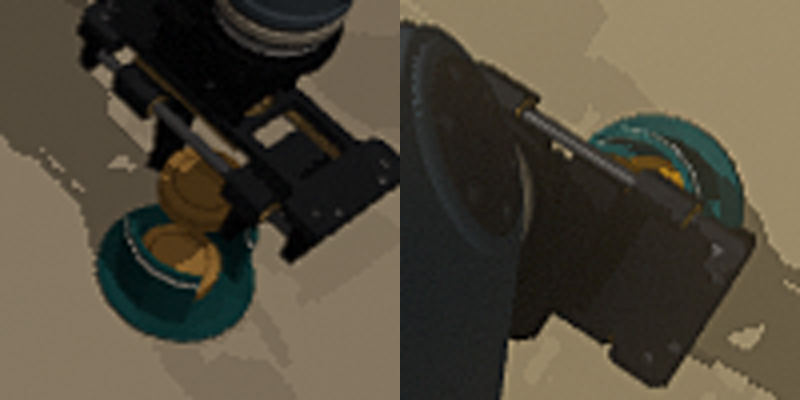

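```bash
python3 - <<'E'
from h import *
im,d,K,V=load("scene",3); C=cloud(d,K,V)
h=cv2.cvtColor(im,cv2.COLOR_RGB2HSV)
m=(cv2.inRange(h,(10,120,50),(28,255,255))>0)&(np.hypot(C[...,0]-.489,C[...,1]-.2615)<.05)&(C[...,2]>.08)&(C[...,2]<.125)
P=C[m]; print(len(P),np.percentile(P,[2,50,98],axis=0).round(4))
T=P[abs(P[:,2]-np.percentile(P[:,2],70))<.006]
A=np.c_[T[:,:2],np.ones(len(T))]; print("plane",np.linalg.lstsq(A,T[:,2],rcond=None)[0].round(3))
e=np.array([np.cos(np.radians(-31.7)),np.sin(np.radians(-31.7))]); q=(T[:,:2]-[.4887,.2586])@e; print("along tool y",q.min(),q.max())
E
```

```text
268 [[0.4671 0.2329 0.0951]
 [0.4979 0.2524 0.1075]
 [0.5146 0.2729 0.1108]]
plane [-0.014  0.006  0.113]
along tool y -0.025571060151853325 0.0278158003667841
```

The held tin is level and within about 1 mm of the finger centre line. Lowering it.

>>> {"method": "step_arm", "body": {"targets": [{"travel":[0.018,-0.006,0.0],"rot":[0,0,0],"grip":0},{"travel":[0.018,-0.006,0.08],"rot":[0,0,0],"grip":0},{"travel":[0.018,-0.006,0.16],"rot":[0,0,0],"grip":0},{"travel":[0.018,-0.006,0.16],"rot":[0,0,0],"grip":0},{"travel":[0.018,-0.006,0.16],"rot":[0,0,0],"grip":0}]}}

```text
time_s: 6.65
ee_pos: [0.4895, 0.2619, 0.0719]
eef_rot: [-2.744, -1.53, 0.001]
ft_force: [0.1, 0.4, -0.7]
gripper_width: 0.0533
```

```bash
python3 go.py 0.4893 0.2614 0.0265
```

```text
t 6.65 p [0.4895 0.2619 0.0719] need travel [-0.0032  0.0009  0.3027] rot [-0.0001  0.0001 -0.    ] F [ 0.1  0.4 -0.7] w 0.0533
```

>>> {"method": "step_arm", "body": {"targets": [{"travel":[-0.003,0.001,0.08],"rot":[0,0,0],"grip":0},{"travel":[-0.003,0.001,0.16],"rot":[0,0,0],"grip":0},{"travel":[-0.003,0.001,0.24],"rot":[0,0,0],"grip":0},{"travel":[-0.003,0.001,0.29],"rot":[0,0,0],"grip":0},{"travel":[-0.003,0.001,0.29],"rot":[0,0,0],"grip":0}]}}

```text
time_s: 7.28
ee_pos: [0.4889, 0.2613, 0.0279]
eef_rot: [-2.744, -1.53, 0.003]
ft_force: [-0.2, -0.0, -0.6]
gripper_width: 0.0533
```

>>> {"method": "step_arm", "body": {"targets": [{"travel":[0,0,0],"rot":[0,0,0],"grip":0},{"travel":[0,0,0],"rot":[0,0,0],"grip":0}]}}

```text
time_s: 7.52
ee_pos: [0.4898, 0.2616, 0.0291]
eef_rot: [2.744, 1.53, 0.001]
ft_force: [-0.1, 0.4, 0.6]
gripper_width: 0.053
```

```bash
python3 go.py 0.4893 0.2614 0.026
```

```text
t 7.53 p [0.4898 0.2616 0.0291] need travel [-0.0027 -0.0021  0.021 ] rot [ 0.0001 -0.0001 -0.    ] F [-0.1  0.4  0.6] w 0.053
```

>>> {"method": "step_arm", "body": {"targets": [{"travel":[-0.003,0,0.008],"rot":[0,0,0],"grip":0},{"travel":[-0.003,0,0.016],"rot":[0,0,0],"grip":0},{"travel":[-0.003,0,0.02],"rot":[0,0,0],"grip":0},{"travel":[-0.003,0,0.02],"rot":[0,0,0],"grip":0}]}}

```text
time_s: 8.02
ee_pos: [0.4892, 0.2611, 0.0257]
eef_rot: [-2.744, -1.53, 0.0]
ft_force: [-0.2, 0.4, -1.7]
gripper_width: 0.0531
```

```bash
python3 go.py 0.4893 0.2614 0.025
```

```text
t 8.03 p [0.4892 0.2611 0.0257] need travel [ 0.0025 -0.0004  0.0045] rot [-0.  0. -0.] F [-0.2  0.4 -1.7] w 0.0531
```

>>> {"method": "step_arm", "body": {"targets": [{"travel":[0,0,0],"rot":[0,0,0],"grip":0.75},{"travel":[0,0,0],"rot":[0,0,0],"grip":0.85},{"travel":[0,0,0],"rot":[0,0,0],"grip":1},{"travel":[0,0,0],"rot":[0,0,0],"grip":1}]}}

```text
time_s: 8.52
ee_pos: [0.4892, 0.2611, 0.0258]
eef_rot: [2.744, 1.53, 0.0]
ft_force: [-0.0, -0.6, 0.9]
gripper_width: 0.0834
```

>>> {"method": "step_arm", "body": {"targets": [{"travel":[0,0,-0.1],"rot":[0,0,0],"grip":1},{"travel":[0,0,-0.25],"rot":[0,0,0],"grip":1},{"travel":[0,0,-0.45],"rot":[0,0,0],"grip":1},{"travel":[0,0,-0.7],"rot":[0,0,0],"grip":1},{"travel":[0,0,-0.7],"rot":[0,0,0],"grip":1}]}}

```text
time_s: 9.15
ee_pos: [0.4915, 0.2619, 0.1346]
eef_rot: [2.742, 1.529, 0.012]
ft_force: [1.0, -0.4, 0.8]
gripper_width: 0.0868
```

```bash
python3 go.py 0.5668 0.0052 0.12
```

```text
t 9.15 p [0.4915 0.2619 0.1346] need travel [-1.193   1.3256  0.0972] rot [ 0.0008 -0.001   0.    ] F [ 1.  -0.4  0.8] w 0.0868
```

>>> {"method": "step_arm", "body": {"targets": [{"travel":[-0.22,0.25,0],"rot":[0,0,0],"grip":1},{"travel":[-0.45,0.5,0],"rot":[0,0,0],"grip":1},{"travel":[-0.67,0.75,0],"rot":[0,0,0],"grip":1},{"travel":[-0.9,1,0],"rot":[0,0,0],"grip":1},{"travel":[-0.9,1,0],"rot":[0,0,0],"grip":1}]}}

```text
time_s: 9.78
ee_pos: [0.547, 0.064, 0.1305]
eef_rot: [2.747, 1.522, 0.0]
ft_force: [-0.0, 0.1, -0.3]
gripper_width: 0.0865
```

```bash
python3 go.py 0.5668 0.0052 0.06;  python3 snap.py 4 .4893 .2614 .04; python3 - <<'E'
from h import *
for n in("scene","top"):
    im,d,K,V=load(n,4); C=cloud(d,K,V); h=cv2.cvtColor(im,cv2.COLOR_RGB2HSV)
    m=(cv2.inRange(h,(10,120,50),(28,255,255))>0)&(np.hypot(C[...,0]-.489,C[...,1]-.2615)<.04)
    P=C[m]; print(n,len(P),np.percentile(P,[2,50,98],axis=0).round(4).tolist() if len(P) else '')
E
```

```text
t 9.78 p [0.547  0.064  0.1305] need travel [-0.2624  0.3194  0.4701] rot [ 0.0001  0.     -0.0009] F [-0.   0.1 -0.3] w 0.0865
scene 284 [[0.4601, 0.2372, 0.0149], [0.4875, 0.2629, 0.0372], [0.507, 0.2861, 0.0416]]
top 0
```

View pics/crop4.png

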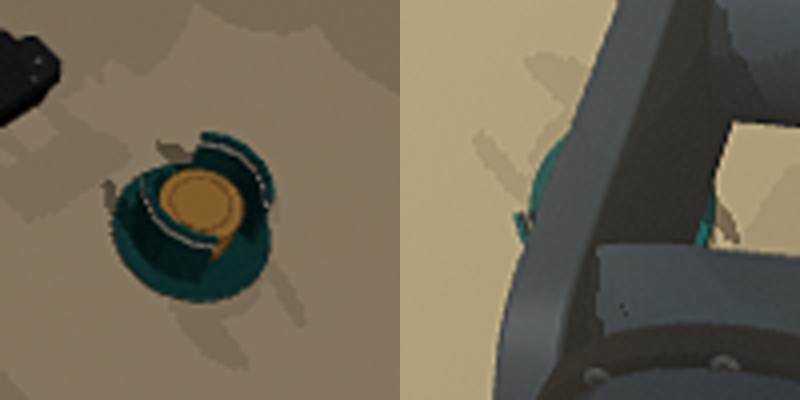

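The second tin lies flat in the holder at scene crop (202,202), with its top at about 38 mm. Now for tin B.

>>> {"method": "step_arm", "body": {"targets": [{"travel":[-0.13,0.16,0.05],"rot":[0,0,-0.0009],"grip":1},{"travel":[-0.262,0.319,0.2],"rot":[0,0,-0.0009],"grip":1},{"travel":[-0.262,0.319,0.4],"rot":[0,0,-0.0009],"grip":1},{"travel":[-0.262,0.319,0.5],"rot":[0,0,-0.0009],"grip":1},{"travel":[-0.262,0.319,0.5],"rot":[0,0,-0.0009],"grip":1}]}}

```text
time_s: 10.5
ee_pos: [0.5645, 0.0103, 0.0547]
eef_rot: [-2.736, -1.539, 0.004]
ft_force: [-0.8, -0.2, 0.4]
gripper_width: 0.087
```

>>> {"method": "step_arm", "body": {"targets": [{"travel":[0,0,0],"rot":[0,0,0],"grip":1},{"travel":[0,0,0],"rot":[0,0,0],"grip":1}]}}

```text
time_s: 10.75
ee_pos: [0.5666, 0.0091, 0.0568]
eef_rot: [2.738, 1.538, 0.003]
ft_force: [1.0, 0.7, 0.7]
gripper_width: 0.0868
```

```bash
python3 go.py 0.5668 0.0052 0.003
```

```text
t 10.75 p [0.5666 0.0091 0.0568] need travel [-0.0221  0.014   0.3589] rot [ 0.0003 -0.0001  0.001 ] F [1.  0.7 0.7] w 0.0868
```

>>> {"method": "step_arm", "body": {"targets": [{"travel":[-0.022,0.014,0],"rot":[0,0,0.001],"grip":1},{"travel":[-0.022,0.014,0.12],"rot":[0,0,0.001],"grip":1},{"travel":[-0.022,0.014,0.24],"rot":[0,0,0.001],"grip":1},{"travel":[-0.022,0.014,0.34],"rot":[0,0,0.001],"grip":1},{"travel":[-0.022,0.014,0.34],"rot":[0,0,0.001],"grip":1}]}}

```text
time_s: 11.38
ee_pos: [0.5645, 0.0051, 0.0026]
eef_rot: [-2.742, -1.528, 0.005]
ft_force: [0.2, 0.2, 0.1]
gripper_width: 0.0869
```

>>> {"method": "step_arm", "body": {"targets": [{"travel":[0,0,0],"rot":[0,0,0],"grip":1},{"travel":[0,0,0],"rot":[0,0,0],"grip":1}]}}

```text
time_s: 11.62
ee_pos: [0.5665, 0.0048, 0.0052]
eef_rot: [2.744, 1.529, 0.001]
ft_force: [0.4, -0.4, 0.4]
gripper_width: 0.0867
```

```bash
python3 go.py 0.5668 0.0052 0.003
```

```text
t 11.62 p [0.5665 0.0048 0.0052] need travel [0.0033 0.0006 0.0148] rot [ 0.0002 -0.0001 -0.0001] F [ 0.4 -0.4  0.4] w 0.0867
```

>>> {"method": "step_arm", "body": {"targets": [{"travel":[0.003,0,0.012],"rot":[0,0,0],"grip":1},{"travel":[0.003,0,0.012],"rot":[0,0,0],"grip":0},{"travel":[0.003,0,0.012],"rot":[0,0,0],"grip":0},{"travel":[0.003,0,0.012],"rot":[0,0,0],"grip":0},{"travel":[0.003,0,0.012],"rot":[0,0,0],"grip":0}]}}

```text
time_s: 12.25
ee_pos: [0.5662, 0.0053, 0.003]
eef_rot: [2.744, 1.529, 0.0]
ft_force: [0.0, 0.4, 0.2]
gripper_width: 0.0551
```

>>> {"method": "step_arm", "body": {"targets": [{"travel":[0,0,0],"rot":[0,0,0],"grip":0},{"travel":[0,0,0],"rot":[0,0,0],"grip":0},{"travel":[0,0,0],"rot":[0,0,0],"grip":0}]}}

```text
time_s: 12.62
ee_pos: [0.5662, 0.0053, 0.003]
eef_rot: [2.744, 1.529, 0.0]
ft_force: [0.5, 0.3, 0.0]
gripper_width: 0.0528
```

>>> {"method": "step_arm", "body": {"targets": [{"travel":[0,0,-0.1],"rot":[0,0,0],"grip":0},{"travel":[0,0,-0.3],"rot":[0,0,0],"grip":0},{"travel":[0,0,-0.5],"rot":[0,0,0],"grip":0},{"travel":[0,0,-0.75],"rot":[0,0,0],"grip":0},{"travel":[0,0,-0.75],"rot":[0,0,0],"grip":0}]}}

```text
time_s: 13.25
ee_pos: [0.5686, 0.0049, 0.1192]
eef_rot: [2.74, 1.527, 0.009]
ft_force: [1.2, -0.5, -0.5]
gripper_width: 0.0533
```

```bash
python3 go.py 0.4893 0.2614 0.115
```

```text
t 13.25 p [0.5686 0.0049 0.1192] need travel [ 1.1762 -1.3491  0.0213] rot [ 0.0012 -0.0004 -0.0001] F [ 1.2 -0.5 -0.5] w 0.0533
```

>>> {"method": "step_arm", "body": {"targets": [{"travel":[0.2,-0.23,0],"rot":[0,0,0],"grip":0},{"travel":[0.4,-0.46,0],"rot":[0,0,0],"grip":0},{"travel":[0.6,-0.7,0],"rot":[0,0,0],"grip":0},{"travel":[0.75,-0.86,0],"rot":[0,0,0],"grip":0},{"travel":[0.85,-0.98,0],"rot":[0,0,0],"grip":0}]}}

```text
time_s: 13.88
ee_pos: [0.5068, 0.1924, 0.1148]
eef_rot: [-2.743, -1.531, 0.003]
ft_force: [0.2, -0.0, -0.7]
gripper_width: 0.0532
```

```bash
python3 go.py 0.4893 0.2614 0.11
```

```text
t 13.88 p [0.5068 0.1924 0.1148] need travel [ 0.3301 -0.3407  0.032 ] rot [-0.0002  0.0002  0.0001] F [ 0.2 -0.  -0.7] w 0.0532
```

>>> {"method": "step_arm", "body": {"targets": [{"travel":[0.15,-0.15,0],"rot":[0,0,0],"grip":0},{"travel":[0.28,-0.29,0],"rot":[0,0,0],"grip":0},{"travel":[0.33,-0.34,0.02],"rot":[0,0,0],"grip":0},{"travel":[0.33,-0.34,0.03],"rot":[0,0,0],"grip":0},{"travel":[0.33,-0.34,0.03],"rot":[0,0,0],"grip":0}]}}

```text
time_s: 14.5
ee_pos: [0.491, 0.259, 0.1105]
eef_rot: [2.745, 1.528, -0.002]
ft_force: [-0.1, 0.1, -0.8]
gripper_width: 0.0532
```

>>> {"method": "step_arm", "body": {"targets": [{"travel":[0,0,0],"rot":[0,0,0],"grip":0},{"travel":[0,0,0],"rot":[0,0,0],"grip":0}]}}

```text
time_s: 14.75
ee_pos: [0.4913, 0.2594, 0.111]
eef_rot: [2.745, 1.528, 0.0]
ft_force: [-0.4, 0.1, -0.8]
gripper_width: 0.0532
```

```bash
python3 go.py 0.4893 0.2614 0.042;  python3 snap.py 5 .4893 .2614 .09; python3 - <<'E'
from h import *
im,d,K,V=load("scene",5); C=cloud(d,K,V); h=cv2.cvtColor(im,cv2.COLOR_RGB2HSV)
m=(cv2.inRange(h,(10,120,50),(28,255,255))>0)&(np.hypot(C[...,0]-.489,C[...,1]-.2615)<.05)&(C[...,2]>.09)&(C[...,2]<.14)
P=C[m]; T=P[abs(P[:,2]-np.percentile(P[:,2],70))<.006]
A=np.c_[T[:,:2],np.ones(len(T))]; print("plane",np.linalg.lstsq(A,T[:,2],rcond=None)[0].round(3),"z",np.median(T[:,2]))
e=np.array([np.cos(np.radians(-31.7)),np.sin(np.radians(-31.7))]); q=(T[:,:2]-[.4893,.2614])@e; print("along tool y",q.min(),q.max())
E
```

```text
t 14.75 p [0.4913 0.2594 0.111 ] need travel [ 0.0045 -0.0186  0.4601] rot [ 0.     -0.     -0.0003] F [-0.4  0.1 -0.8] w 0.0532
plane [-0.024  0.004  0.134] z 0.12312284122405759
along tool y -0.02426488805471821 0.0315784326626961
```

View pics/crop5.png

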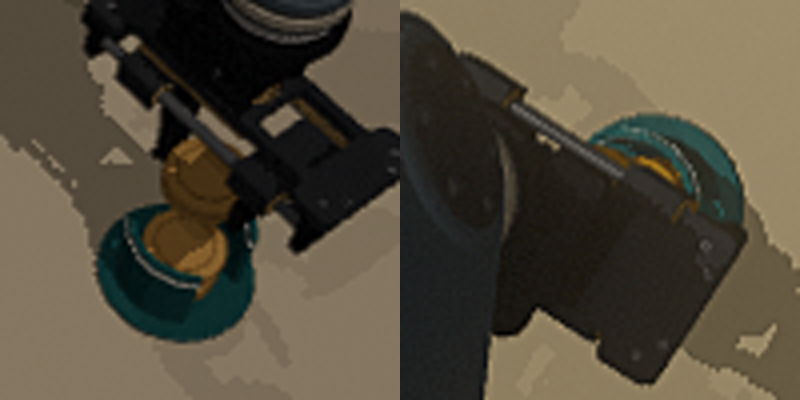

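The held tin at scene crop (195,180) is level, and it centres once the 2.8 mm tool-y correction is applied. Lowering it.

>>> {"method": "step_arm", "body": {"targets": [{"travel":[0.004,-0.019,0],"rot":[0,0,0],"grip":0},{"travel":[0.004,-0.019,0.08],"rot":[0,0,0],"grip":0},{"travel":[0.004,-0.019,0.16],"rot":[0,0,0],"grip":0},{"travel":[0.004,-0.019,0.24],"rot":[0,0,0],"grip":0},{"travel":[0.004,-0.019,0.24],"rot":[0,0,0],"grip":0}]}}

```text
time_s: 15.48
ee_pos: [0.4878, 0.2617, 0.0734]
eef_rot: [-2.744, -1.529, 0.005]
ft_force: [-0.8, -0.2, -1.7]
gripper_width: 0.0534
```

```bash
python3 go.py 0.4893 0.2614 0.044
```

```text
t 15.47 p [0.4878 0.2617 0.0734] need travel [0.0042 0.0097 0.1959] rot [-0.0003  0.0004 -0.0001] F [-0.8 -0.2 -1.7] w 0.0534
```

>>> {"method": "step_arm", "body": {"targets": [{"travel":[0.002,0.003,0.06],"rot":[0,0,0],"grip":0},{"travel":[0.002,0.003,0.12],"rot":[0,0,0],"grip":0},{"travel":[0.002,0.003,0.18],"rot":[0,0,0],"grip":0},{"travel":[0.002,0.003,0.18],"rot":[0,0,0],"grip":0},{"travel":[0.002,0.003,0.18],"rot":[0,0,0],"grip":0}]}}

```text
time_s: 16.1
ee_pos: [0.4895, 0.262, 0.0479]
eef_rot: [2.744, 1.529, 0.0]
ft_force: [1.0, 0.2, -0.5]
gripper_width: 0.053
```

```bash
python3 go.py 0.4893 0.2614 0.0413
```

```text
t 16.1 p [0.4895 0.262  0.0479] need travel [-0.0042  0.0012  0.0443] rot [ 0.     -0.     -0.0001] F [ 1.   0.2 -0.5] w 0.053
```

>>> {"method": "step_arm", "body": {"targets": [{"travel":[-0.003,0.001,0.015],"rot":[0,0,0],"grip":0},{"travel":[-0.003,0.001,0.03],"rot":[0,0,0],"grip":0},{"travel":[-0.003,0.001,0.04],"rot":[0,0,0],"grip":0},{"travel":[-0.003,0.001,0.04],"rot":[0,0,0],"grip":0},{"travel":[-0.003,0.001,0.04],"rot":[0,0,0],"grip":0}]}}

```text
time_s: 16.73
ee_pos: [0.4894, 0.2616, 0.042]
eef_rot: [2.744, 1.529, 0.0]
ft_force: [0.6, -0.9, -0.0]
gripper_width: 0.0531
```

```bash
python3 go.py 0.4893 0.2614 0.0413
```

```text
t 16.73 p [0.4894 0.2616 0.042 ] need travel [-0.001   0.0002  0.0045] rot [ 0.     -0.     -0.0001] F [ 0.6 -0.9 -0. ] w 0.0531
```

>>> {"method": "step_arm", "body": {"targets": [{"travel":[0,0,0.003],"rot":[0,0,0],"grip":0},{"travel":[0,0,0.003],"rot":[0,0,0],"grip":0.75},{"travel":[0,0,0.003],"rot":[0,0,0],"grip":0.85},{"travel":[0,0,0.003],"rot":[0,0,0],"grip":1},{"travel":[0,0,0.003],"rot":[0,0,0],"grip":1}]}}

```text
time_s: 17.35
ee_pos: [0.4893, 0.2615, 0.0415]
eef_rot: [2.744, 1.529, -0.0]
ft_force: [0.5, -1.3, -0.2]
gripper_width: 0.0835
```

>>> {"method": "step_arm", "body": {"targets": [{"travel":[0,0,-0.05],"rot":[0,0,0],"grip":1},{"travel":[0,0,-0.2],"rot":[0,0,0],"grip":1},{"travel":[0,0,-0.4],"rot":[0,0,0],"grip":1},{"travel":[0,0,-0.7],"rot":[0,0,0],"grip":1},{"travel":[0,0,-0.9],"rot":[0,0,0],"grip":1}]}}

```text
time_s: 17.98
ee_pos: [0.4899, 0.2617, 0.179]
eef_rot: [2.744, 1.529, 0.004]
ft_force: [-1.2, -0.3, -0.9]
gripper_width: 0.0866
```

>>> {"method": "step_arm", "body": {"targets": [{"travel":[0.2,-0.1,0],"rot":[0,0,0],"grip":1},{"travel":[0.4,-0.25,0],"rot":[0,0,0],"grip":1},{"travel":[0.6,-0.4,0],"rot":[0,0,0],"grip":1},{"travel":[0.8,-0.6,0],"rot":[0,0,0],"grip":1},{"travel":[0.8,-0.8,0],"rot":[0,0,0],"grip":1}]}}

```text
time_s: 18.6
ee_pos: [0.4509, 0.4291, 0.1771]
eef_rot: [-2.743, -1.53, -0.005]
ft_force: [-0.7, 0.4, 0.6]
gripper_width: 0.0871
```

```bash
python3 go.py 0.4893 0.2614 0.2;  python3 snap.py 6 .4893 .2614 .04; python3 - <<'E'
from h import *
for n in("scene","top"):
    im,d,K,V=load(n,6); C=cloud(d,K,V); h=cv2.cvtColor(im,cv2.COLOR_RGB2HSV)
    for nm,c in(("stack",(.4893,.2614)),("tinA",(.672,-.081))):
        m=(cv2.inRange(h,(10,120,50),(28,255,255))>0)&(np.hypot(C[...,0]-c[0],C[...,1]-c[1])<.04)
        P=C[m]; 
        if len(P)<30: print(n,nm,len(P)); continue
        z=np.percentile(P[:,2],70); T=P[abs(P[:,2]-z)<.004]; A=np.c_[T[:,:2],np.ones(len(T))]
        print(n,nm,len(P),"ztop",z.round(4),"ctr",((T.min(0)+T.max(0))/2).round(4),"slope",np.linalg.lstsq(A,T[:,2],rcond=None)[0][:2].round(3))
E
```

```text
t 18.6 p [0.4509 0.4291 0.1771] need travel [-0.8162  0.8051 -0.1545] rot [ 0.0002 -0.0005 -0.    ] F [-0.7  0.4  0.6] w 0.0871
scene stack 343 ztop 0.0542 ctr [0.49   0.2602 0.0542] slope [ 0.01  -0.008]
scene tinA 355 ztop 0.0166 ctr [ 0.6735 -0.0809  0.0165] slope [0.002 0.005]
top stack 616 ztop 0.0545 ctr [0.4893 0.2616 0.0543] slope [0.003 0.   ]
top tinA 479 ztop 0.0165 ctr [ 0.6711 -0.0802  0.0162] slope [-0.01   0.005]
```

View pics/crop6.png

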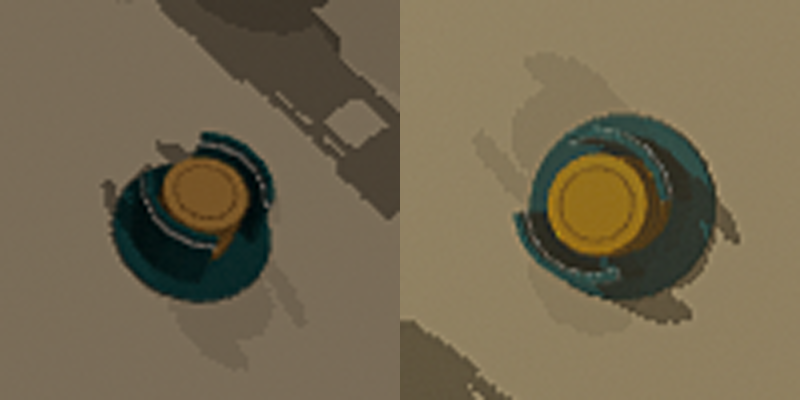

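View pics/scene6.png

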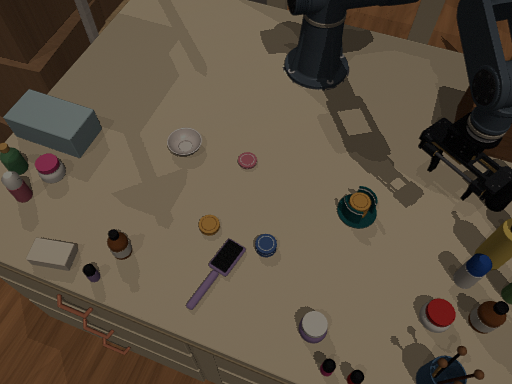

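The stack top reads 54.2 and 54.5 mm in the two views and is level. The leftover tin at scene (209,225) hasn't moved. The gripper is clear, so I'll let the arm settle and hand in.

>>> {"method": "step_arm", "body": {"targets": [{"travel":[0,0,0],"rot":[0,0,0],"grip":1},{"travel":[0,0,0],"rot":[0,0,0],"grip":1},{"travel":[0,0,0],"rot":[0,0,0],"grip":1}]}}

```text
time_s: 19.08
ee_pos: [0.4513, 0.426, 0.1766]
eef_rot: [2.745, 1.527, 0.001]
ft_force: [-0.5, 0.3, -0.4]
gripper_width: 0.087
```

```bash
python3 -c "
from cell import *
s=read_state();print(s['ee_pos'],s['ft_force']);print(close_job())"
```

```text
[0.45128667 0.4260124  0.17661735] [-0.45105464  0.29030984 -0.3510307 ]
the job is handed in; nothing more can be done
None
```

I stacked two gold tins flat on the one already in the holder, released them and backed the gripper clear. I handed the job in at about 19 s.

- **Stack height:** the top measured 54.2 mm in the scene view and 54.5 mm in the top view, against the white line at 54 mm. It is level and within about 1 mm of the holder's centre.
- **Leftover tin:** the third gold tin lies flat on the dresser where it started, with its top at 16.5 mm.
- **Contact and forces:** the gripper was empty and touching nothing at hand-in. The wrist force readings never went above about 2 N.

The two cameras disagreed by 1–2 mm in horizontal position, which is within their stated calibration, so I used the average. No check failed.

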